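# Light up the trap nut for a crack check

### The arm

A 7-joint arm with a two-finger parallel gripper is mounted at the origin on the work surface. World frame = base frame: x ahead of the robot, y to its left, z up, the work surface at z = 0. Lengths are in m, angles in rad, forces in N, time in s.
With the tool pointing down it reaches from about 0.425 to 0.875 m from the base axis. Payload 4.7 kg.
Tool frame: the origin (TCP) lies midway between the tips of the shut fingers; the grasp point (between the pads) lies 19 mm behind it; z points along the fingers, y is the direction in which the jaws open and shut (so a half turn about z gives the same grasp; the last joint's range is limited). The gripper opens to 87 mm and grips with 3 to 60 N. Pads are 19 mm wide; open, the fingers measure 117 mm over their backs; the gripper's body (75 mm by 190 mm) begins 51 mm behind the grasp point.
Start: joints at [1.124, 0.321, -0.07, 1.45, 0.023, 1.371, -0.057], TCP at [0.289, -0.582, 0.223] pointing down, gripper open.
Joint ranges: [-2.86, 2.86], [-0.3, 2.09], [-1.38, 1.24], [0.06, 2.45], [-1.56, 4.7], [0.09, 2.05], [-2.69, 2.69]. Speed limits (rad/s): [2.57, 2.57, 3.14, 3.14, 3.14, 3.14, 3.14].

### API

Orientations are given as a unit quaternion [x, y, z, w].
In Python, from bench import observe, viewer, robot, nets gives the robot as it stands.
- The arm moves only by the tool play_rows, never from a script. Its argument "moves" is one flat list of numbers, 7 for each row, row after row: the turn, a rotation vector about the world's x, y, z in degrees, then the shift along the world's x, y, z in mm, then the finger opening in mm, from 0 to 87. In form: [rx, ry, rz, tx, ty, tz, gripper, rx, ry, rz, tx, ty, tz, gripper, ...]. A call has 1 to 12 rows; each row is the pose to reach, as a shift and turn from the pose commanded when the call began; what a row does not reach only later rows make up. A row lasts 1/10 s, in which the tool goes at most 50 mm and 8.59 degrees, less where a joint would pass 70% of its speed; a pose out of reach is approached as far as the arm can. A call with a gripper value outside its range is refused whole. The fingers move at their own pace and stop on an object; the grip force is fixed at half the most. Time passes only in rows, so rows that repeat a pose let the fingers close. It gives the time, the measured TCP pose, the force and the opening at its end, in the units of the state.
- observe(): the state, without advancing time (a new reading comes with each control period).
- viewer.read_camera(name): name is "scene" or "top" or "wrist"; returns (picture, depth): 384x512x3 uint8, blue, green, red; 384x512 float32, m along the optical axis (not along the pixel's ray), 0 where there is no reading.
- viewer.get_calibration(name): a dict with "fov_y" (degrees; the focal length in pixels is half the picture's height over the tangent of half this angle, whatever the lens; pixels are square), "cx", "cy" (the principal point, pixels), "view" (4x4, takes a point from world to camera coordinates); the wrist camera has in their place "hand_eye" (4x4, takes a point from camera to tool coordinates, whose origin is the TCP and whose axes are the flange's). Camera axes: x right, y down, z forward; pixel columns grow to the right and rows downward; lengths in m; the calibration is good to about 2 mm. A picture is of the moment at which its call begins: read the wrist's pose just before it. get_calibration takes no time and is no camera call.
- robot.close_job(): hands the job in, once; it reports no verdict.
Trained networks look in the newest picture that a camera, given by its name, has taken for a name from the list of things; names that differ only in an ending like _2 or _b are one class to them, and where a whole thing is asked for, a point or a joint stands for the part that bears it (a point fixed in the world has none). Each returns a list of dicts, best first, with "p" (0 to 1); they miss things now and then, are a little off and sometimes report something else, mostly with a low value. They report only what shows in the picture. A call takes as long as a camera call.
- nets.regions_of(camera, target): "pixels" (384x512 bool, what is visible of it) and "centre" ([row, column] in pixels, amid what is visible of it).
The state is a dict: "clock": time; "q": joint angles; "joint_velocities": joint speeds; "tau": joint torques, N m; "ee_pos": TCP position; "tool_rot": TCP orientation; "ft_force": force on the tool from outside, world axes, zero at the start; "wrist_torque": the same for the moment, N m; "width": opening from 0.0 (shut) to 1.0 (fully open).
Only numpy, scipy, OpenCV 4.12 (cv2) and the standard library are available. Lean on these libraries where they do the work, as an engineer would, in place of code of your own. Each camera call takes 0.05 s, during which the arm holds its last target. There are 200 camera calls.

### The job

Lay the chrome trap nut flat in the steel dish on top of the blue shelf insert, setting it down rather than dropping it. Swivel and tilt the inspection lamp's head so that it points straight at the nut in the dish, so its thread can be checked for cracks. Leave the dish and everything else where it stands.

Things in the scene. Friction and masses are not known exactly. Their poses are not given: they have to be found in the camera images.
- nut: chrome slip-joint trap nut: a short ribbed ring, 48 mm outside diameter, 36 mm bore, 24 mm high, 70 g, lying flat on the plywood in front of the shelf insert. Origin: centre of its underside; z is the ring's axis
- nut_mid (a point): centre of the trap nut, 12 mm above its underside
- dish: empty round steel scouring-pad dish on top of the blue shelf insert, beside the pepper jar: rim 120 mm across, 22 mm high, inner floor 4 mm above its underside and about 94 mm across, walls 3 mm flaring outward; loose, 220 g. Origin: centre of its underside; z up
- insert: blue plastic shelf insert, fixed: 220 mm deep (x), 340 mm wide (y), flat top 100 mm high. Origin: centre of its underside; -x is its drawer front, facing the robot
- drawer (a joint): the insert's drawer, metres pulled out towards the robot (0 = shut, as found); not part of the job; its 90 mm wide finger lip stands 10 mm out of the front, 74 mm above the plywood
- lamp: battery inspection lamp, fixed: round dark foot 110 mm across, slim post, and at 250 mm height a grey lamp head in a black U-shaped yoke. Origin: centre of the foot's underside on the plywood; its x axis is the heading of the beam when the swivel reads 0
- lamp_swivel (a joint): swivel of yoke and head about the vertical post, rad, limits -1.7 to 1.7, counter-clockwise from above positive, 0 = beam heading along the lamp body's x axis. Stiff: stays where left; about 0.15 N m moves it
- lamp_tilt (a joint): tilt of the head in the yoke about a level axis through lamp_pivot (250 mm above the plywood, over the post), rad, limits -0.6 to 1.0; 0 = beam level, positive = beam points down (tail goes up). Stiff: stays where left; about 0.15 N m moves it
- lamp_pivot (a point): crossing of the swivel and tilt axes, inside the head. Its axes turn with the head: x is the beam's centre line, pointing out of the lens; y is the tilt axis, level. The head is a 60 mm cylinder (bezel 70 mm), from 35 mm behind to 55 mm in front of the pivot; the yoke arms are 86 mm wide outside
- lamp_lens (a point): centre of the round white lens, 56 mm in front of the pivot; same axes as lamp_pivot
- lamp_ball (a point): centre of the 22 mm rubber ball at the end of the lamp's 10 mm thick tail rod, 120 mm behind the pivot on the beam's centre line: the handle for aiming the head; same axes as lamp_pivot
- jar: glass pepper jar with black twist cap, 42 mm diameter, 72 mm high, on the insert's top; bystander. Origin: centre of its underside
- stopper: black rubber sink stopper, 42 mm across, 32 mm high, near the nut; bystander. Origin: centre of its underside
- dustpan: red dustpan 220 mm wide, with its handle 305 mm long; bystander. Origin: under the pan's centre, handle to +x
- spoon: wooden spoon, 260 mm, on the plywood; bystander. Lies along its x
- soap: clear soap bottle, 64 mm diameter, 200 mm high; bystander. Origin: centre of its underside
- wrench: steel wrench, 190 mm, on the plywood; bystander. Lies along its x
- carton: cardboard carton 70 x 100 x 130 mm high, beside the insert; bystander. Origin: centre of its underside

How it is judged:
By the outcome, as a careful person would: the job done as asked, in the order asked, and still so for the second after the job is handed in, with the robot touching nothing.
It also fails if it takes over 56 s, if anything falls off the work surface, if the arm or the gripper's body presses on something with over 40 N, if the wrist force passes 120 N, or if a joint passes its speed limit or range.

## Working session

There is one attempt and no reset: what is moved stays moved. The work goes in short steps, Python scripts to look and compute and a tool call to move; the robot and the scene stay as the last step left them, time stands still between calls to the robot, and variables do not carry over. Pictures are saved under pics/ and viewed, about 8 in all and at most 12, crops included, and the job is handed in when it is done.

Besides the shell and the picture viewer there is one more tool, called after ">>>" as name(argument=value, ...), one argument or row to a line, values as JSON. play_rows: Moves the arm, as the interface text tells. Its arguments: {"type":"object","properties":{"moves":{"type":"array"}},"required":["moves"]}

```bash
mkdir -p pics; ls
cat > h.py <<'E'
import numpy as np,cv2
from bench import observe,viewer,robot,nets
from scipy.spatial.transform import Rotation as R
def cam(name):
    s=observe(); im,d=viewer.read_camera(name); c=viewer.get_calibration(name)
    f=192/np.tan(np.radians(c['fov_y'])/2)
    if 'view' in c: T=np.linalg.inv(np.array(c['view']))
    else:
        A=np.eye(4);A[:3,:3]=R.from_quat(s['tool_rot']).as_matrix();A[:3,3]=s['ee_pos'];T=A@np.array(c['hand_eye'])
    v,u=np.mgrid[:384,:512]
    P=np.stack([(u-c['cx'])/f*d,(v-c['cy'])/f*d,d],-1)@T[:3,:3].T+T[:3,3]
    P[d<=0]=np.nan
    return im,d,P,T,f,c
def pts(name,P,t,k=0):
    r=nets.regions_of(name,t)
    return (r[k]['pixels'],r[k]['p'],r[k]['centre']) if r else None
E
python3 - <<'E'
from h import *
print(observe())
ims=[]
for n in ['scene','top']:
    im,d,P,T,f,c=cam(n); ims.append(im); print(n,T[:3].round(3).tolist(),f,c['cx'],c['cy'])
    for t in ['nut','dish','insert','lamp','lamp_ball','lamp_lens','lamp_pivot','jar','stopper','carton','soap']:
        r=nets.regions_of(n,t)
        for q in r[:2]:
            X=P[q['pixels']];X=X[~np.isnan(X[:,0])]
            if len(X): print(t,round(q['p'],2),np.round(q['centre']),len(X),'med',np.median(X,0).round(3),'lo',np.percentile(X,3,0).round(3),'hi',np.percentile(X,97,0).round(3))
cv2.imwrite('pics/scene.png',ims[0]);cv2.imwrite('pics/top.png',ims[1])
E
```

```text
pics
{'clock': 0.0, 'q': array([ 1.12414995,  0.32181692, -0.07011757,  1.45168971,  0.02259326,
        1.37079291, -0.05691512]), 'joint_velocities': array([-7.45518265e-04,  1.10826204e-03,  3.02056214e-04, -7.94154801e-04,
       -8.41148130e-04, -8.37018328e-04,  2.01898617e-05]), 'tau': array([-6.54580867e-05, -4.91294789e+01, -4.04130695e-01, -3.12522089e+01,
       -6.39413833e-02,  4.38973715e-02,  1.72577943e-04]), 'ee_pos': array([ 0.28872714, -0.58172846,  0.22145833]), 'tool_rot': array([ 9.73575594e-01,  2.28362961e-01, -2.58954044e-04, -9.24057278e-04]), 'ft_force': array([-0.43468338,  0.49085718, -0.10708934]), 'wrist_torque': array([ 0.01764398,  0.03881646, -0.02321064]), 'width': 0.9971167443055463}
scene [[0.678, 0.496, -0.542, 1.174], [0.735, -0.444, 0.513, -0.584], [0.014, -0.746, -0.666, 0.955]] 416.9670150001038 258.0656098964353 193.87175375756792
nut 0.53 [226. 220.] 199 med [ 0.436 -0.052  0.015] lo [ 0.417 -0.074 -0.001] hi [ 0.462 -0.032  0.024]
dish 0.92 [272. 228.] 1497 med [ 0.647 -0.185  0.104] lo [ 0.601 -0.237  0.1  ] hi [ 0.704 -0.135  0.121]
dish
[... 2325 characters left out ...]
 190 med [ 0.658 -0.044  0.169] lo [ 0.645 -0.063  0.113] hi [ 0.681 -0.027  0.174]
jar 0.52 [147. 279.] 183 med [ 0.658 -0.044  0.169] lo [ 0.645 -0.062  0.111] hi [ 0.681 -0.027  0.174]
jar 0.48 [181. 203.] 831 med [0.531 0.175 0.273] lo [0.494 0.128 0.23 ] hi [0.574 0.287 0.292]
stopper 0.55 [154. 294.] 5983 med [ 0.648 -0.09   0.098] lo [ 0.552 -0.272  0.06 ] hi [0.765 0.051 0.103]
carton 0.87 [167. 397.] 1133 med [ 0.619 -0.407  0.127] lo [ 0.589 -0.465  0.012] hi [ 0.66  -0.369  0.132]
carton 0.71 [155. 294.] 6014 med [ 0.648 -0.09   0.098] lo [ 0.552 -0.271  0.068] hi [0.765 0.051 0.103]
soap 0.78 [209. 120.] 626 med [0.472 0.464 0.127] lo [ 0.445  0.446 -0.001] hi [0.501 0.539 0.2  ]
```

View pics/scene.png

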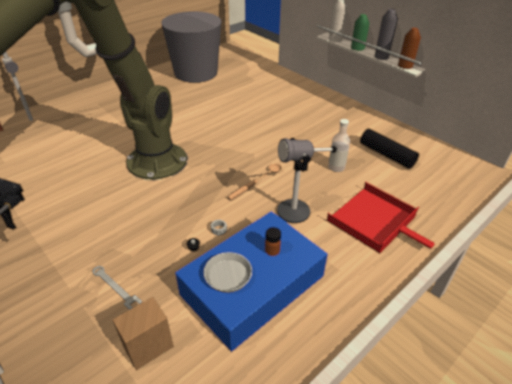

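View pics/top.png

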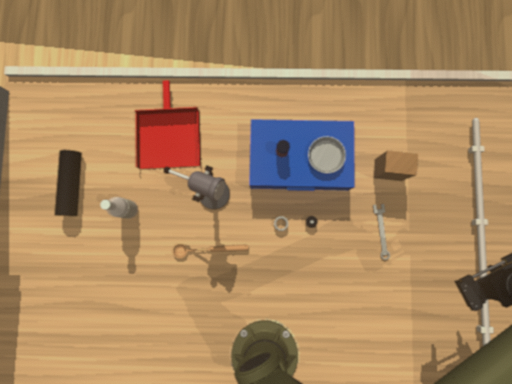

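The scene view shows the nut at about (220,227), the stopper at (194,243), the dish at (228,272) and the lamp head at (296,150) with its ball near (335,150). The top view shows the nut at (281,223), with the lamp tail pointing up and left to a ball at about (167,170).

Run:
```python
from h import *
from scipy.optimize import least_squares
def circ(X):
    r=least_squares(lambda p:np.hypot(X[:,0]-p[0],X[:,1]-p[1])-p[2],[*X[:,:2].mean(0),.03],loss='soft_l1',f_scale=.002); return r.x.round(4)
C=[]
for n in ['scene','top']:
    im,d,P,*_=cam(n); Q=P.reshape(-1,3);Q=Q[~np.isnan(Q[:,0])]
    box=lambda a,b:Q[((Q>a)&(Q<b)).all(1)]
    X=box([.39,-.1,.018],[.49,0,.03]);print(n,'nut',len(X),circ(X),X.mean(0).round(4), X.min(0).round(3),X.max(0).round(3))
    X=box([.41,-.2,.02],[.49,-.11,.04]);print('stopper',X.mean(0).round(4))
    X=box([.57,-.27,.115],[.74,-.1,.13]);print('dish',len(X),circ(X),((X.min(0)+X.max(0))/2).round(4))
    X=box([.4,.05,.12],[.7,.4,.4]);X=X[X[:,2]>.12]
    print('ball/rod');Y=X[np.hypot(X[:,0]-.531,X[:,1]-.165)>.07];print(Y[np.argsort(Y[:,1])][::max(1,len(Y)//15)].round(3).tolist())
    pst=X[X[:,2]<.2];print('post',len(pst),pst.mean(0).round(4) if len(pst) else 0)
    ft=box([.43,.08,.006],[.63,.25,.03]);print('foot',len(ft),circ(ft),ft.min(0).round(3),ft.max(0).round(3))
    C.append(X[X[:,2]>.2])
    A=(cv2.resize(im[130:220,150:240] if n=='top' else im[120:230,260:360],None,fx=5,fy=5,interpolation=3)); cv2.imwrite(f'pics/l_{n}.png',A)
np.save('lamp.npy',np.vstack(C))
```

```text
scene nut 79 [ 0.438  -0.0517  0.0215] [ 0.4391 -0.053   0.0216] [ 0.414 -0.076  0.018] [ 0.463 -0.027  0.026]
stopper [ 0.4458 -0.1547  0.0237]
dish 271 [ 0.6553 -0.1904  0.0571] [ 0.6545 -0.1897  0.1198]
ball/rod
[[0.561, 0.228, 0.237], [0.562, 0.237, 0.237], [0.566, 0.241, 0.234], [0.564, 0.248, 0.237], [0.572, 0.253, 0.231], [0.567, 0.263, 0.231], [0.575, 0.268, 0.229], [0.578, 0.274, 0.225], [0.583, 0.277, 0.226], [0.581, 0.281, 0.22], [0.574, 0.283, 0.229], [0.578, 0.287, 0.233], [0.586, 0.288, 0.226], [0.58, 0.29, 0.229], [0.574, 0.292, 0.232], [0.584, 0.3, 0.227]]
post 113 [0.5411 0.1755 0.16  ]
foot 577 [0.5373 0.1819 0.0399] [0.484 0.126 0.006] [0.592 0.235 0.03 ]
top nut 69 [ 0.4335 -0.0483  0.0213] [ 0.4324 -0.0474  0.0221] [ 0.41  -0.071  0.018] [ 0.458 -0.026  0.027]
stopper [ 0.4408 -0.1503  0.0239]
dish 179 [ 0.6512 -0.1873  0.0568] [ 0.6523 -0.187   0.1203]
ball/rod
[[0.556, 0.231, 0.243], [0.551, 0.238, 0.237], [0.562, 0.244, 0.237], [0.559, 0.25, 0.236], [0.56, 0.256, 0.234], [0.563, 0.262, 0.233], [0.563, 0.268, 0.231], [0.565, 0.274, 0.234], [0.568, 0.279, 0.236], [0.569, 0.284, 0.228], [0.57, 0.288, 0.225], [0.569, 0.289, 0.229], [0.58, 0.292, 0.231], [0.572, 0.295, 0.229], [0.572, 0.298, 0.229]]
post 0 0
foot 299 [0.5386 0.1836 0.0459] [0.482 0.097 0.006] [0.615 0.229 0.022]
```

View pics/l_scene.png

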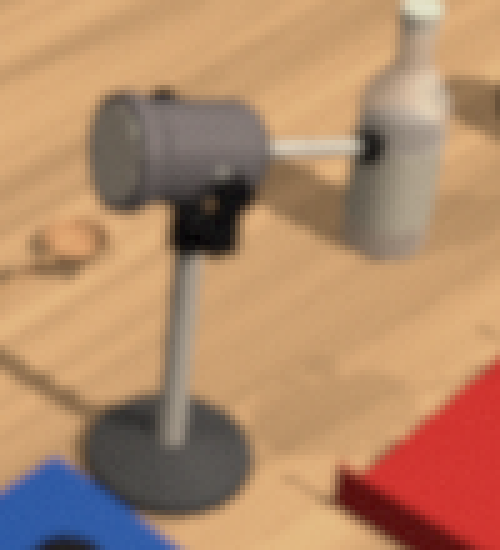

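View pics/l_top.png

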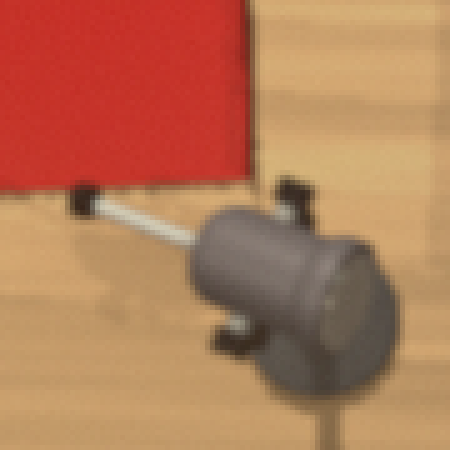

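>>> play_rows(
  moves=[0, 0, -26.4, 147, 532, -40, 87, 0, 0, -26.4, 147, 532, -40, 87, 0, 0, -26.4, 147, 532, -40, 87, 0, 0, -26.4, 147, 532, -40, 87, 0, 0, -26.4, 147, 532, -40, 87, 0, 0, -26.4, 147, 532, -40, 87, 0, 0, -26.4, 147, 532, -40, 87, 0, 0, -26.4, 147, 532, -40, 87, 0, 0, -26.4, 147, 532, -40, 87, 0, 0, -26.4, 147, 532, -40, 87, 0, 0, -26.4, 147, 532, -40, 87, 0, 0, -26.4, 147, 532, -40, 87],
)

```text
clock: 2.5
ee_pos: [0.4371, -0.0432, 0.1829]
tool_rot: [1.0, 0.005, 0.001, -0.001]
ft_force: [-0.2, -1.5, 0.8]
width: 1.001
```

```bash
cat > w.py <<'E'
from h import *
s=observe();print(s['clock'],s['ee_pos'].round(4),R.from_quat(s['tool_rot']).as_matrix().round(3).tolist(),s['q'].round(2))
im,d,P,T,f,c=cam('wrist');print('cam',T[:3].round(3).tolist());cv2.imwrite('pics/w1.png',im)
Q=P.reshape(-1,3);X=Q[((Q>[.39,-.1,.017])&(Q<[.49,0,.032])).all(1)]
print('nut ext',len(X),X.min(0),X.max(0),np.percentile(X,[1,99],axis=0).mean(0))
for r in nets.regions_of('wrist','nut')[:2]: 
    Y=P[r['pixels']];print(r['p'],r['centre'],np.nanpercentile(Y,[2,98],axis=0).round(4).tolist())
E
python3 w.py
```

```text
2.5 [ 0.4371 -0.0432  0.1829] [[1.0, 0.011, 0.001], [0.011, -1.0, 0.002], [0.001, -0.002, -1.0]] [ 0.61 -0.1  -0.53  1.98 -0.05  1.24 -1.46]
cam [[0.011, -0.959, -0.284, 0.515], [-1.0, -0.011, -0.002, -0.043], [-0.001, 0.284, -0.959, 0.345]]
nut ext 891 [ 0.41050328 -0.07524326  0.01703495] [ 0.46008113 -0.02655988  0.02607021] [ 0.43570894 -0.05100031  0.02151442]
0.87 [193.6, 268.1] [[0.4145, -0.0732, 0.005], [0.4592, -0.0279, 0.0249]]
```

View pics/w1.png

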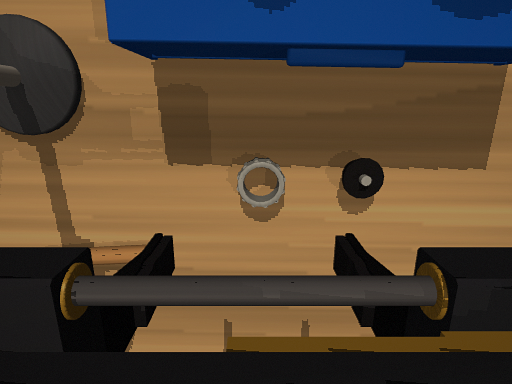

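The wrist view shows the nut at (261,183) between the fingers and the stopper clear at (363,178). The nut measures (0.4357, -0.051), which agrees with the first fit.

>>> play_rows(
  moves=[0, 0, 0, 0, -1, -40, 87, 0, 0, 0, 0, -1, -80, 87, 0, 0, 0, 0, -1, -120, 87, 0, 0, 0, 0, -1, -150, 87, 0, 0, 0, 0, -1, -165, 87, 0, 0, 0, 0, -1, -174, 87, 0, 0, 0, 0, -1, -176, 87, 0, 0, 0, 0, -1, -176, 87, 0, 0, 0, 0, -1, -176, 0, 0, 0, 0, 0, -1, -176, 0, 0, 0, 0, 0, -1, -176, 0, 0, 0, 0, 0, -1, -176, 0],
)

```text
clock: 3.8
ee_pos: [0.4363, -0.0513, 0.007]
tool_rot: [1.0, 0.0, 0.0, 0.0]
ft_force: [0.4, -0.2, -0.5]
width: 0.72
```

>>> play_rows(
  moves=[0, 0, 0, 0, 0, 0, 0, 0, 0, 0, 0, 0, 0, 0, 0, 0, 0, 0, 0, 0, 0],
)

```text
clock: 4.1
ee_pos: [0.4361, -0.0512, 0.0067]
tool_rot: [1.0, 0.0, -0.0, 0.0]
ft_force: [-0.3, -0.0, 1.6]
width: 0.546
```

>>> play_rows(
  moves=[0, 0, 0, 0, 0, 20, 0, 0, 0, 0, 0, 0, 60, 0, 0, 0, 0, 0, 0, 105, 0, 0, 0, 0, 0, 0, 150, 0, 0, 0, 0, 0, 0, 190, 0, 0, 0, 0, 35, -22, 205, 0, 0, 0, 0, 75, -48, 205, 0, 0, 0, 0, 115, -73, 205, 0, 0, 0, 0, 155, -98, 205, 0, 0, 0, 0, 190, -120, 205, 0, 0, 0, 0, 210, -134, 205, 0, 0, 0, 0, 217, -138, 205, 0],
)

```text
clock: 5.3
ee_pos: [0.6539, -0.1915, 0.2095]
tool_rot: [1.0, -0.001, -0.001, -0.0]
ft_force: [-0.4, 0.1, -2.3]
width: 0.55
```

>>> play_rows(
  moves=[0, 0, 0, 0, 0, -30, 0, 0, 0, 0, 0, 0, -30, 0, 0, 0, 0, 0, 0, -30, 0],
)

```text
clock: 5.6
ee_pos: [0.6519, -0.1884, 0.1812]
tool_rot: [1.0, 0.0, -0.001, -0.0]
ft_force: [-0.3, 1.3, -0.9]
width: 0.547
```

Run:
```python
from h import *
from scipy.optimize import least_squares
s=observe();print(s['clock'],s['ee_pos'].round(4),s['width'],s['tool_rot'].round(4))
for n in ['wrist','top','scene']:
    im,d,P,*_=cam(n); 
    if n=='wrist': cv2.imwrite('pics/w2.png',im)
    Q=P.reshape(-1,3);X=Q[((Q>[.57,-.27,.1165])&(Q<[.74,-.1,.125])).all(1)]
    r=least_squares(lambda p:np.hypot(X[:,0]-p[0],X[:,1]-p[1])-.057,[.653,-.189],loss='soft_l1',f_scale=.002)
    print(n,len(X),r.x.round(4),X.min(0).round(4),X.max(0).round(4))
```

```text
5.6 [ 0.6519 -0.1884  0.1812] 0.5466091130023992 [ 1.0e+00  4.0e-04 -1.2e-03 -3.0e-04]
wrist 2517 [ 0.6533 -0.1895] [ 0.624  -0.2487  0.1165] [ 0.7127 -0.1299  0.124 ]
top 41 [ 0.651 -0.187] [ 0.5933 -0.2216  0.1165] [ 0.6478 -0.1293  0.1236]
scene 191 [ 0.6552 -0.1902] [ 0.5954 -0.2491  0.1165] [ 0.714  -0.1303  0.1239]
```

View pics/w2.png

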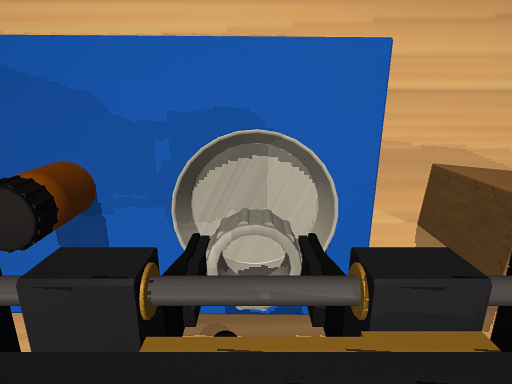

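The wrist view shows the nut level in the jaws, held over the dish. The dish rim is centred at about (255,210) and the jar is clear on the left. I'll lower it now.

>>> play_rows(
  moves=[0, 0, 0, 1, 0, -25, 0, 0, 0, 0, 1, 0, -45, 0, 0, 0, 0, 1, 0, -58, 0, 0, 0, 0, 1, 0, -64, 0, 0, 0, 0, 1, 0, -68, 0, 0, 0, 0, 1, 0, -70, 0, 0, 0, 0, 1, 0, -70, 0, 0, 0, 0, 1, 0, -70, 0],
)

```text
clock: 6.55
ee_pos: [0.6545, -0.1893, 0.1124]
tool_rot: [1.0, 0.0, 0.001, 0.0]
ft_force: [-0.1, -0.2, -1.0]
width: 0.543
```

>>> play_rows(
  moves=[0, 0, 0, 0, 0, -1, 0, 0, 0, 0, 0, 0, -1, 0, 0, 0, 0, 0, 0, -1, 0],
)

```text
clock: 6.85
ee_pos: [0.6542, -0.1893, 0.1108]
tool_rot: [1.0, 0.0, 0.0, 0.0]
ft_force: [0.7, -0.8, -0.0]
width: 0.545
```

>>> play_rows(
  moves=[0, 0, 0, 0, 0, -1, 0, 0, 0, 0, 0, 0, -1, 0, 0, 0, 0, 0, 0, -1, 0],
)

```text
clock: 7.15
ee_pos: [0.6542, -0.1893, 0.1107]
tool_rot: [1.0, 0.0, 0.0, 0.0]
ft_force: [-2.8, 0.3, 5.4]
width: 0.546
```

Contact reads about 5 N, so the nut is on the dish floor. I'll open only a little, because the dish walls are close, and then rise.

>>> play_rows(
  moves=[0, 0, 0, 0, 0, 0, 57, 0, 0, 0, 0, 0, 0, 57, 0, 0, 0, 0, 0, 0, 57, 0, 0, 0, 0, 0, 0, 57, 0, 0, 0, 0, 0, 5, 57, 0, 0, 0, 0, 0, 20, 57, 0, 0, 0, 0, 0, 40, 57, 0, 0, 0, 0, 0, 80, 57, 0, 0, 0, 0, 0, 125, 57, 0, 0, 0, 0, 0, 170, 57, 0, 0, 0, 0, 0, 200, 57, 0, 0, 0, 0, 0, 200, 57],
)

```text
clock: 8.35
ee_pos: [0.6564, -0.1891, 0.3176]
tool_rot: [1.0, 0.0, 0.006, 0.001]
ft_force: [0.1, 0.5, -0.8]
width: 0.653
```

```bash
cat > chk.py <<'E'
from h import *
from scipy.optimize import least_squares
s=observe();print(s['clock'],s['ee_pos'].round(4),s['width'],s['tool_rot'].round(4),s['q'].round(2))
for n in ['wrist','top','scene']:
    im,d,P,*_=cam(n); cv2.imwrite(f'pics/c_{n}.png',im)
    Q=P.reshape(-1,3);Q=Q[~np.isnan(Q[:,0])]
    D=np.hypot(Q[:,0]-.6533,Q[:,1]+.189)
    for nm,m,r0 in [('dish',(D>.05)&(D<.066)&(Q[:,2]>.1165)&(Q[:,2]<.126),.057),('nut',(D<.04)&(Q[:,2]>.122)&(Q[:,2]<.135),.0205)]:
        X=Q[m]
        if len(X)<10: print(n,nm,len(X));continue
        r=least_squares(lambda p:np.hypot(X[:,0]-p[0],X[:,1]-p[1])-r0,[.653,-.189],loss='soft_l1',f_scale=.002)
        A=np.c_[X[:,:2]-X[:,:2].mean(0),np.ones(len(X))];k=np.linalg.lstsq(A,X[:,2],rcond=None)[0]
        print(n,nm,len(X),r.x.round(4),((X.min(0)+X.max(0))/2).round(4),'slope',k.round(3))
E
python3 chk.py
```

```text
8.35 [ 0.6564 -0.1891  0.3176] 0.6529157101805971 [1.0e+00 1.0e-04 5.6e-03 1.4e-03] [ 0.57  0.4  -0.48  1.2   0.18  1.57 -1.44]
wrist dish 1558 [ 0.6535 -0.1894] [ 0.6529 -0.1892  0.1203] slope [0.005 0.001 0.12 ]
wrist nut 735 [ 0.6541 -0.1897] [ 0.6535 -0.1895  0.1259] slope [ 0.002 -0.001  0.127]
top dish 104 [ 0.651  -0.1872] [ 0.6492 -0.1867  0.1209] slope [-0.012  0.003  0.12 ]
top nut 82 [ 0.6513 -0.1874] [ 0.6508 -0.1875  0.1266] slope [ 0.001 -0.009  0.126]
scene dish 227 [ 0.655  -0.1903] [ 0.6554 -0.19    0.1209] slope [ 0.007 -0.008  0.12 ]
scene nut 139 [ 0.656  -0.1908] [ 0.6555 -0.1912  0.1259] slope [-0.013  0.011  0.126]
```

View pics/c_wrist.png

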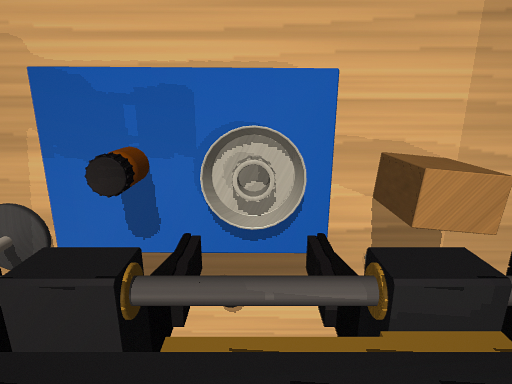

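The wrist view shows the nut flat and central in the dish at about (254,179), with the dish unmoved. Next I'll hover over the lamp ball.

>>> play_rows(
  moves=[0, 0, 0, 0, 0, 50, 57, 0, 0, 69, -76, 474, 60, 57, 0, 0, 69, -76, 474, 60, 57, 0, 0, 69, -76, 474, 60, 57, 0, 0, 69, -76, 474, 60, 57, 0, 0, 69, -76, 474, 60, 57, 0, 0, 69, -76, 474, 60, 57, 0, 0, 69, -76, 474, 60, 57, 0, 0, 69, -76, 474, 60, 57, 0, 0, 69, -76, 474, 60, 57, 0, 0, 69, -76, 474, 60, 57, 0, 0, 69, -76, 474, 60, 57],
)

```text
clock: 9.7
ee_pos: [0.5742, 0.291, 0.3679]
tool_rot: [0.821, 0.571, -0.001, -0.002]
ft_force: [-0.7, 0.3, 1.1]
width: 0.651
```

>>> play_rows(
  moves=[0, 0, 0, 0, 0, 0, 57, 0, 0, 0, 0, 0, 0, 57, 0, 0, 0, 0, 0, 0, 57],
)

```text
clock: 10.0
ee_pos: [0.5789, 0.2827, 0.3691]
tool_rot: [0.825, 0.565, -0.0, 0.0]
ft_force: [-0.0, 0.5, -0.7]
width: 0.654
```

```bash
cat > ball.py <<'E'
from h import *
from scipy.optimize import least_squares
s=observe();M=R.from_quat(s['tool_rot']).as_matrix();print(s['clock'],s['ee_pos'].round(4),s['width'],M.round(3).tolist(),s['q'].round(2))
im,d,P,T,f,c=cam('wrist'); cv2.imwrite('pics/b_wrist.png',im)
Q=P.reshape(-1,3);Q=Q[~np.isnan(Q[:,0])]
rel=Q-[.536,.1815,.25];D=np.linalg.norm(rel,axis=1)
X=Q[(D>.108)&(D<.134)&(Q[:,2]>.18)&(Q[:,2]<.32)]
# drop gripper points
L=(X-s['ee_pos'])@M; X=X[L[:,2]>.01]
print(len(X),np.median(X,0).round(4),X.min(0).round(3),X.max(0).round(3))
if len(X)>20:
    r=least_squares(lambda p:np.linalg.norm(X-p,axis=1)-.011,np.median(X,0)-[0,0,.008],loss='soft_l1',f_scale=.001);print('ball',r.x.round(4),np.abs(r.fun).mean())
Y=Q[(D>.04)&(D<.105)&(Q[:,2]>.18)&(Q[:,2]<.32)];L=(Y-s['ee_pos'])@M;Y=Y[L[:,2]>.01];print('head/rod',len(Y))
np.savez('b.npz',X=X,Y=Y)
E
python3 ball.py
```

```text
10.0 [0.5789 0.2827 0.3691] 0.6538035472369432 [[0.361, 0.932, -0.0], [0.932, -0.361, -0.001], [-0.001, 0.0, -1.0]] [ 0.08  0.39 -0.84  1.18  0.29  1.69 -1.05]
435 [0.5779 0.2932 0.2312] [0.567 0.279 0.222] [0.588 0.303 0.235]
ball [0.5773 0.2916 0.2236] 0.0004661977448625299
head/rod 1557
```

View pics/b_wrist.png

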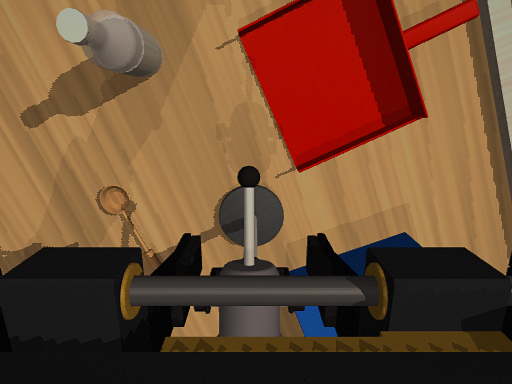

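The ball is at (249,176), centred between the jaws, with the rod running straight back to the head. The measured ball is 120.5 mm from the pivot, as it should be.

>>> play_rows(
  moves=[0, 0, 0, 0, 6, -45, 50, 0, 0, 0, 0, 6, -90, 50, 0, 0, 0, 0, 6, -130, 50, 0, 0, 0, 0, 6, -155, 50, 0, 0, 0, 0, 6, -164, 50, 0, 0, 0, 0, 6, -164, 50, 0, 0, 0, 0, 6, -164, 0, 0, 0, 0, 0, 6, -164, 0, 0, 0, 0, 0, 6, -164, 0, 0, 0, 0, 0, 6, -164, 0, 0, 0, 0, 0, 6, -164, 0, 0, 0, 0, 0, 6, -164, 0],
)

```text
clock: 11.25
ee_pos: [0.578, 0.2911, 0.2061]
tool_rot: [0.824, 0.566, 0.0, -0.0]
ft_force: [0.1, -0.0, 0.8]
width: 0.23
```

Run:
```python
from h import *
s=observe();g0=s['ee_pos'];print(g0.round(4),s['width'],s['ft_force'].round(1))
piv=np.array([.536,.1815,.25]);nut=np.array([.654,-.1895,.116])
b0=np.array([.5773,.2916,.2236]);r=b0-piv;L=np.linalg.norm(r)
a0=np.arctan2(r[1],r[0]);e0=np.arcsin(r[2]/L)
v=piv-nut;a1=np.arctan2(v[1],v[0]);e1=np.arcsin(v[2]/np.linalg.norm(v))
print(np.degrees([a0,e0,a1,e1]),L)
for k in np.linspace(0,1,13)[1:]:
    a=a0+k*(a1-a0);e=e0+k*(e1-e0)
    b=piv+.12*np.array([np.cos(e)*np.cos(a),np.cos(e)*np.sin(a),np.sin(e)])
    print(round(np.degrees(a-a0),1),((b-b0)*1000).round(1))
```

```text
[0.578  0.2911 0.2061] 0.23006582766386563 [ 0.1 -0.   0.8]
[ 69.43825201 -12.65346859 107.64374952  18.99323854] 0.12051829736600168
3.2 [-6.   2.7  5.5]
6.4 [-12.1   5.3  11. ]
9.6 [-18.5   7.3  16.5]
12.7 [-25.    8.7  22. ]
15.9 [-31.6   9.5  27.5]
19.1 [-38.2   9.7  33. ]
22.3 [-44.9   9.2  38.5]
25.5 [-51.5   8.2  44. ]
28.7 [-57.9   6.5  49.5]
31.8 [-64.1   4.2  54.9]
35.0 [-70.1   1.4  60.2]
38.2 [-75.7  -2.   65.5]
```

>>> play_rows(
  moves=[0, 0, 3.2, -6, 3, 5.5, 0, 0, 0, 6.4, -12, 5, 11, 0, 0, 0, 9.6, -18.5, 7, 16.5, 0, 0, 0, 12.7, -25, 9, 22, 0, 0, 0, 15.9, -31.5, 9.5, 27.5, 0, 0, 0, 19.1, -38, 9.5, 33, 0],
)

```text
clock: 11.85
ee_pos: [0.54, 0.3015, 0.2386]
tool_rot: [0.718, 0.696, 0.001, -0.0]
ft_force: [1.6, 2.9, -2.7]
width: 0.227
```

>>> play_rows(
  moves=[0, 0, 3.2, -7, -0.5, 5.5, 0, 0, 0, 6.4, -13.5, -1.5, 11, 0, 0, 0, 9.6, -20, -3, 16.5, 0, 0, 0, 12.7, -26, -5.5, 22, 0, 0, 0, 15.9, -32, -8, 27, 0, 0, 0, 19.1, -37.5, -11.5, 32.5, 0, 0, 0, 19.1, -37.5, -11.5, 32.5, 0, 0, 0, 19.1, -37.5, -11.5, 32.5, 0],
)

```text
clock: 12.65
ee_pos: [0.5021, 0.2896, 0.2714]
tool_rot: [0.594, 0.805, 0.0, -0.0]
ft_force: [-2.2, 2.3, 1.5]
width: 0.232
```

>>> play_rows(
  moves=[0, 0, 0, 0, 0, 0, 50, 0, 0, 0, 0, 0, 0, 50, 0, 0, 0, 0, 0, 0, 50, 0, 0, 0, 0, 0, 0, 50, 0, 0, 0, 0, 0, 10, 50, 0, 0, 0, 0, 0, 40, 50, 0, 0, 0, 0, 0, 80, 50, 0, 0, 0, 0, 0, 120, 50, 0, 0, 0, 0, 0, 150, 50, 0, 0, 0, 0, 0, 160, 50, 0, 0, 0, 0, 0, 160, 50, 0, 0, 0, 0, 0, 160, 50],
)

```text
clock: 13.85
ee_pos: [0.5024, 0.2886, 0.43]
tool_rot: [0.593, 0.805, -0.001, -0.0]
ft_force: [-0.3, 0.7, -1.2]
width: 0.574
```

```bash
cat > aim.py <<'E'
from h import *
from scipy.optimize import least_squares
import subprocess
nut=dict(wrist=[.654,-.1896,.116],scene=[.656,-.191,.116],top=[.6512,-.1874,.116])
piv=dict(wrist=[.536,.1815,.25],scene=[.538,.180,.25],top=[.534,.183,.25])
s=observe();M=R.from_quat(s['tool_rot']).as_matrix()
for n in ['wrist','scene','top']:
    im,d,P,*_=cam(n); cv2.imwrite(f'pics/a_{n}.png',im)
    Q=P.reshape(-1,3);Q=Q[~np.isnan(Q[:,0])]; L=(Q-s['ee_pos'])@M
    Q=Q[~((np.abs(L[:,0])<.12)&(np.abs(L[:,1])<.12)&(L[:,2]<.01))]
    p=np.array(piv[n]);rel=Q-p;D=np.linalg.norm(rel,axis=1)
    v=p-nut[n];v/=np.linalg.norm(v)
    # rod: along expected axis, within 15mm
    t=rel@v;off=np.linalg.norm(rel-t[:,None]*v,axis=1)
    B=Q[(t>.112)&(t<.135)&(off<.03)];Rd=Q[(t>.045)&(t<.105)&(off<.02)]
    ax=lambda r:np.degrees([np.arctan2(r[1],r[0]),np.arcsin(r[2]/np.linalg.norm(r))]).round(2)
    print(n,'want',ax(v),len(B),len(Rd))
    if len(B)>15:
        r=least_squares(lambda b:np.linalg.norm(B-b,axis=1)-.011,p+.12*v,loss='soft_l1',f_scale=.001);print(' ball',r.x.round(4),np.linalg.norm(r.x-p).round(4),ax(r.x-p))
    # head cylinder+rod axis fit (5 params): radius .03 for head side, front facing points, .005 rod
    H=Q[(t>-.03)&(t<.03)&(off>.024)&(off<.034)]
    A=np.vstack([H,Rd]);rad=np.r_[np.full(len(H),.030),np.full(len(Rd),.005)]
    def res(x):
        u=np.array([np.cos(x[1])*np.cos(x[0]),np.cos(x[1])*np.sin(x[0]),np.sin(x[1])]);q=A-x[2:];q=q-np.outer(q@u,u);return np.r_[np.linalg.norm(q,axis=1)-rad,((x[2:]-p)@u)*10]
    x0=[np.arctan2(v[1],v[0]),np.arcsin(v[2]),*p]
    r=least_squares(res,x0,loss='soft_l1',f_scale=.002);print(' cyl',len(H),np.degrees(r.x[:2]).round(2),r.x[2:].round(4))
    u=np.array([np.cos(r.x[1])*np.cos(r.x[0]),np.cos(r.x[1])*np.sin(r.x[0]),np.sin(r.x[1])]);q=np.array(nut[n])-r.x[2:];print('  miss of nut',(q-(q@u)*u).round(4))
E
python3 aim.py
```

```text
wrist want [107.64  18.99] 412 433
 ball [0.5017 0.2909 0.2879] 0.1208 [107.41  18.3 ]
 cyl 565 [107.38  18.88] [0.5358 0.1818 0.249 ]
  miss of nut [0.0018 0.0005 0.0003]
scene want [107.64  18.99] 36 52
 ball [0.5038 0.2921 0.288 ] 0.1232 [106.96  17.98]
 cyl 354 [107.18  18.68] [0.5372 0.1806 0.2475]
  miss of nut [0.0036 0.001  0.0004]
top want [107.56  19.03] 50 80
 ball [0.5004 0.2928 0.287 ] 0.1206 [107.01  17.85]
 cyl 468 [107.01  18.73] [0.5348 0.184  0.248 ]
  miss of nut [ 0.0025  0.0008 -0.    ]
```

View pics/a_wrist.png

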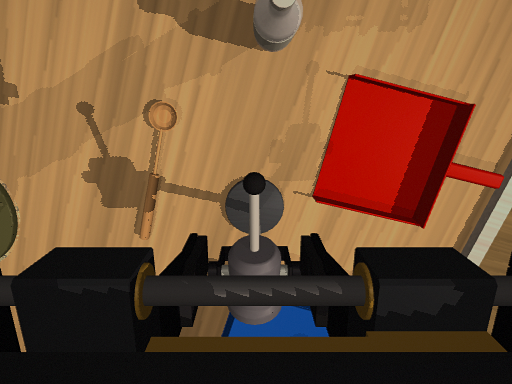

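The lamp tail runs straight back to the ball at (254,183), and the gripper is well clear above it. All three cameras put the beam's miss at the nut's centre at 4 mm or less. I'm handing in.

```bash
python3 -c "
from h import *
print(robot.close_job(),observe()['clock'])"
```

```text
the job is handed in; nothing more can be done
the job is handed in; nothing more can be done
```

The nut is lying flat in the steel dish and the lamp head points straight at it. I handed the job in at about 14 s of the 56 s allowed.

- **Nut:** I lowered it until the wrist force read about 5 N, then opened the jaws just enough to let go. Afterwards, the wrist camera showed it level and within about 1 mm of the dish's centre. The dish had not moved, and I did not re-measure either one after moving the lamp.
- **Lamp:** I gripped the tail ball and swung the head about 38° round and 32° down. After letting go, fits from all three cameras put the beam within 4 mm of the nut's centre. The ball fits alone read the tilt 0.7 to 1.2° less than wanted. The head-and-rod fits were within about 0.3° on tilt, so I did not correct it.
- **Other objects:** the arm ended clear above the lamp, touching nothing. I did not measure the bystanders again at the end, but the pictures showed nothing disturbed. The highest wrist force I read was about 6 N.

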